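# Load the control-unit test rig

## Robot

A 6-joint arm with a two-finger parallel gripper is mounted at the origin on the work surface. World frame = base frame: x ahead of the robot, y to its left, z up, the work surface at z = 0. Lengths are in m, angles in rad, forces in N, time in s.
With the tool pointing down it reaches from about 0.35 to 0.85 m from the base axis. Payload 8.1 kg.
Tool frame: the origin (TCP) lies between the finger pads; the fingertips stand 25 mm ahead of it and the grasp point (between the pads) lies 6 mm ahead of it; z points along the fingers, y is the line along which they close (so a half turn about z gives the same grasp; the last joint's range is limited). The gripper opens to 93 mm and grips with 3 to 60 N. Pads are 15 mm wide; open, the fingers measure 128 mm over their backs; the gripper's body (75 mm by 188 mm) begins 65 mm behind the grasp point.
Start: joints at [1.136, 0.13, 1.488, -0, 1.523, -0.085], TCP at [0.206, 0.564, 0.244] pointing down, gripper open.
Joint ranges: [-2.96, 2.96], [-0.89, 2.26], [0.02, 2.5], [-1.34, 4.48], [0, 2.73], [-2.66, 2.66]. Speed limits (rad/s): [2.39, 2.39, 2.79, 3.14, 3.14, 3.14].

## Interface

Orientations are given as a rotation vector (axis times angle).
In Python, from plant import robot gives the robot as it stands.
- The arm moves only by the tool arm_command, never from a script. Its argument "increments" is text: rows parted by semicolons, each of 5 numbers parted by spaces: the closure, from 0 (fully open) to 1 (shut), then the shift along the tool's x, y, z in mm, then the turn about the tool's z in rad. A call has 1 to 5 rows; each row is the pose to reach, as a shift and turn from the pose commanded when the call began, along the tool's axes at that moment; what a row does not reach only later rows make up. A row lasts 1/10 s, in which the tool goes at most 50 mm and 8.59 degrees, less where a joint would pass 70% of its speed; a pose out of reach is approached as far as the arm can. A call with a gripper value outside its range is refused whole. The fingers move at their own pace and stop on an object; "grip_force" is the grip in N (left out, the last holds). Time passes only in rows, so rows that repeat a pose let the fingers close. It gives the time, the measured TCP pose, the force, the opening and the grip force at its end, in the units of the state.
- robot.read_state(): the state, without advancing time (a new reading comes with each control period).
- robot.read_camera(name): name is "side" or "top"; returns the picture (384x512x3 uint8, blue, green, red); there is no depth.
- robot.camera_model(name): a dict with "fx", "fy", "cx", "cy" (pixels), "eye" and "rotation" of the camera in the world. Camera axes: x right, y down, z forward; pixel columns grow to the right and rows downward; lengths in m; the calibration is good to about 2 mm. A picture is of the moment at which its call begins. camera_model takes no time and is no camera call.
- robot.close_job(): hands the job in; it is judged then, once.
The state is a dict: "t": time; "q": joint angles; "dq": joint speeds; "joint_torque": joint torques, N m; "tool_pos": TCP position; "orientation": TCP orientation; "force": force on the tool from outside, world axes, zero at the start; "wrist_torque": the same for the moment, N m; "opening": finger opening in m; "gripper_force": force on a finger pad.
Only numpy, scipy, OpenCV 4.12 (cv2) and the standard library are available. Lean on these libraries where they do the work, as an engineer would, in place of code of your own. Each camera call takes 0.05 s, during which the arm holds its last target. There are 200 camera calls.

## Task

Switch the power off at the lever first. Then slide every control unit along the bench into a bay of its own on the rubber mat, square between the yellow lines and right up against the contact strip, and slide the red key fully home into its reader; slide these flat, never lifting them off the bench. When all is in place throw the lever all the way over to switch the power back on, leaving the jar, pump and meter alone.

Things in the scene. Friction and masses are not known exactly. Their poses are not given: they have to be found in the camera images.
- unit1: control unit: aluminium slab 80 (x) x 64 (y) x 10 mm high, about 0.35 kg. A black connector block stands centred on it, 16 (x) x 36 (y) mm, from 10 to 38 mm above the bench, orange band on top; pinch it across its 16 mm (pinching can press it onto the bench: ease up 1 mm). Origin: centre of underside; brass contacts along the +x edge, facing roughly away from the robot. 3 or 4 units are there
- unit2: control unit just like unit1 (may be absent); any unit may go in any bay
- unit3: control unit just like unit1 (may be absent); any unit may go in any bay
- unit4: control unit just like unit1 (may be absent); any unit may go in any bay
- bay1 (a point): bay 1 of four side by side on the rig's black mat (flush with the bench): where a seated unit's origin lies, on the bench. x to the contact strip, y along the row to the left. Bays are 84 mm apart, parted by yellow lines 4 mm wide (80 mm free). The fixed blue strip, 16 mm thick, 9 mm high, runs behind all bays, its face 40 mm from this point in +x
- bay2 (a point): bay 2, 84 mm from bay 1 in +y; same axes and meaning
- bay3 (a point): bay 3, 168 mm from bay 1 in +y; same axes and meaning
- bay4 (a point): bay 4, 252 mm from bay 1 in +y; same axes and meaning
- key: red flat programming key 130 (x) x 60 (y) x 10 mm high, about 0.15 kg, with a black upright grip rib 16 (x) x 36 (y) mm, from 10 to 38 mm above the bench, centred 38 mm behind the origin (at x = -38 mm). Origin: centre of the underside. Its +x end (nose) goes into the reader.
- key_home (a point): where the key's origin lies, on the bench, when the key is fully home; x points into the reader. The reader is a fixed grey box, 88 mm wide, 26 mm high, with a tunnel 64 mm wide and 18 mm high. Along x: mouth at +15 mm, inner stop at +65 mm (where the key's nose stops), end of box at +75 mm. Two yellow flares, 18 mm high, stand 16 mm out from the mouth and widen it to about 90 mm
- power (a joint): angle of the power lever: 0 = off, leaning back towards the robot (-x of the switch box); 1.0 = on, leaning away from it (+x); it starts at 0.75 to 1.0 and stays where it is left
- power_tip (a point): centre of the red ball, 26 mm across, on the tip of the power lever; the ball is 80 mm from the lever's pivot, which lies 82 mm above the bench over the switch box's origin. The stick is 10 mm thick. The ball swings in the box's x-z plane, from x = -38 mm (off, 0) to +38 mm (on, 1.0), 152 to 162 mm above the bench, and is pushed with under 2 N
- psu: fixed grey switch box carrying the lever, 130 (x) x 100 (y) x 60 mm high, a block 70 x 50 x 25 mm on top at the pivot; origin: centre of the underside; +x is the way the lever goes to on. Switch box and key reader may stand on either side of the rig
- jar: green glass jar with a red lid, 76 mm across, 110 mm high, bystander; origin: centre of the underside
- pump: black water pump standing upright, 64 mm across, about 135 mm high, with a side spout, bystander; origin: centre of the underside
- meter: yellow multimeter lying flat, 130 (x) x 70 x 30 mm high, bystander; origin: centre of the underside
Things that resemble listed ones, but are neither listed nor needed, are in the scene too. What is shaped like the unit3 but purple is not meant. There is more than one size of the key; the one meant has the size given above.

How it is judged:
By the outcome, as a careful person would: the job done as asked, in the order asked, and still so for the second after the job is handed in, with the robot touching nothing.
Of unit1, unit2, unit3, unit4 only 3 to 4 are there at a start; the rules pass over those that are not, and their reading is None.
At some moment in a run one of unit1, unit2, unit3, unit4, key may be knocked a few centimetres aside while the robot is not near it.
Once in a run the grip may slacken for a moment while it holds something.
It also fails if it takes over 208 s, if anything falls off the work surface, if the arm or the gripper's body presses on something with over 40 N, if the wrist force passes 120 N, or if a joint passes its speed limit or range.

## Working session

There is one attempt and no reset: what is moved stays moved. The work goes in short steps, Python scripts to look and compute and a tool call to move; the robot and the scene stay as the last step left them, time stands still between calls to the robot, and variables do not carry over. Pictures are saved under pics/ and viewed, at most 14 in all, crops included, and the job is handed in when it is done.

Besides the shell and the picture viewer there is one more tool, called after "Emit:" in YAML: its name, and indented under it one key for each argument. arm_command: Moves the arm, as the interface text tells. Its arguments: {"type":"object","properties":{"increments":{"type":"string"},"grip_force":{"type":"number"}},"required":["increments"]}

```bash
ls; mkdir -p pics; python3 - <<'E'
from plant import robot
import cv2
s=robot.read_state(); print(s)
for n in("top","side"):
    cv2.imwrite(f"pics/{n}0.png",robot.read_camera(n)); print(n,robot.camera_model(n))
E
```

```text
pics
{'t': 0.0, 'q': array([ 1.13561878e+00,  1.31151549e-01,  1.48925773e+00, -2.05261646e-05,
        1.52297756e+00, -8.54243664e-02]), 'dq': array([ 3.33924083e-03, -3.32614595e-04, -1.13980507e-03, -9.08308891e-05,
       -3.34523042e-03,  1.59939208e-03]), 'joint_torque': array([-6.65202856e-05, -5.59837604e+01, -4.91764283e+01,  7.70582934e-02,
        3.47755314e-02, -1.72610726e-04]), 'tool_pos': array([0.20538373, 0.56321124, 0.24260497]), 'orientation': array([-5.46516409e-01, -3.09324102e+00,  2.73126721e-03]), 'force': array([-0.01868329, -0.92882588,  0.28014138]), 'wrist_torque': array([ 0.00578165,  0.00498098, -0.01084899]), 'gripper_force': 0.0, 'opening': 0.09275489926980293}
top {'fx': 378.0844349920957, 'fy': 378.0844349920957, 'cx': 259.66535489644895, 'cy': 186.30839127247324, 'eye': array([ 0.44930706, -0.00927407,  1.19314793]), 'rotation': array([-2.18737762,  2.14371941, -0.06546698])}
side {'fx': 384.57452202852545, 'fy': 384.57452202852545, 'cx': 254.7594830226828, 'cy': 187.51256021244893, 'eye': array([-0.17931412, -0.74925724,  0.93892819]), 'rotation': array([-2.13006975,  0.84888448, -0.38521085])}
```

```bash
python3 -c "
import cv2
for n in('top','side'):
    i=cv2.imread(f'pics/{n}0.png'); cv2.imwrite(f'pics/{n}0b.png',cv2.resize(i,(800,600),interpolation=cv2.INTER_CUBIC))"
```

```text
(no output)
```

View pics/top0b.png

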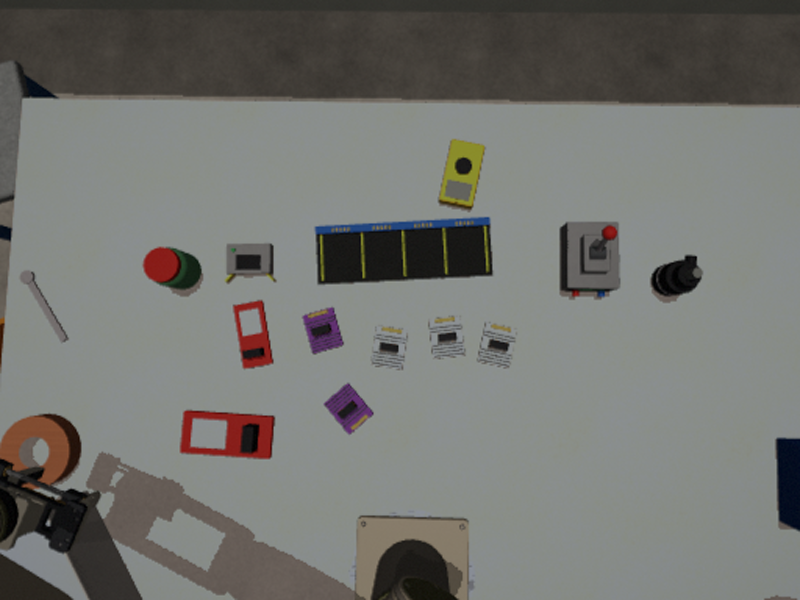

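View pics/side0b.png

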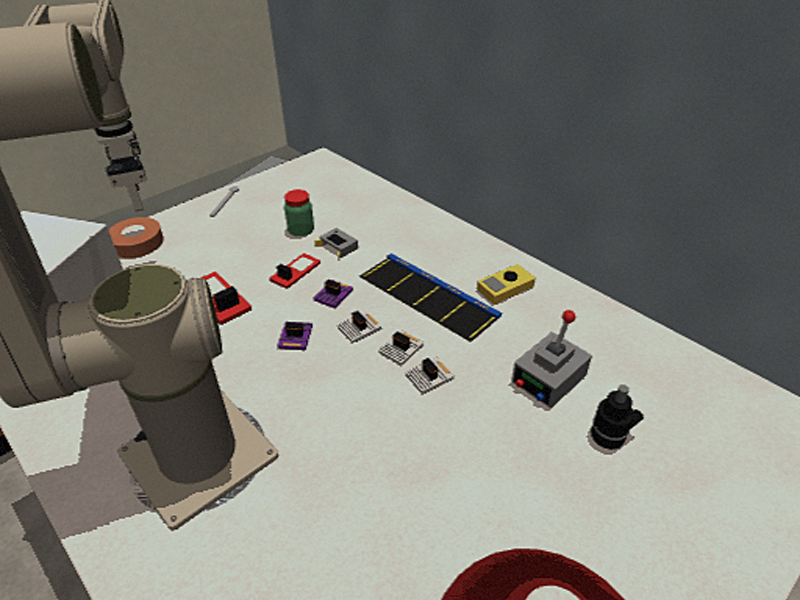

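Top view (800×600 px): three aluminium units at (390,347), (447,337) and (497,345). Purple look-alikes sit at (322,330) and (348,408). The red keys are a small one at (252,335), about 66 px ≈ 130 mm, and a large one at (227,435), about 92 px ≈ 185 mm. The reader is at (250,260), the mat at x 318–492, and the switch box at (590,256) with its ball at (610,232). The side view shows the same layout, with the lever leaning away from the robot.

```bash
cat > h.py <<'E'
import numpy as np, cv2
from scipy.spatial.transform import Rotation as R
from plant import robot
def cam(n):
    m=robot.camera_model(n); return m, R.from_rotvec(m['rotation']).as_matrix()
def ray(n,uv):
    m,r=cam(n); d=r@np.array([(uv[0]-m['cx'])/m['fx'],(uv[1]-m['cy'])/m['fy'],1]); return m['eye'],d
def plane(n,uv,z):
    e,d=ray(n,uv); return e+d*(z-e[2])/d[2]
def tri(a,b):
    e,d=ray('top',a); f,g=ray('side',b)
    s=np.linalg.lstsq(np.c_[d,-g],f-e,rcond=None)[0]; p,q=e+s[0]*d,f+s[1]*g
    return (p+q)/2,np.linalg.norm(p-q)
def proj(n,p):
    m,r=cam(n); c=r.T@(np.asarray(p)-m['eye']); return np.array([m['fx']*c[0]/c[2]+m['cx'],m['fy']*c[1]/c[2]+m['cy']])
def blobs(mask,amin=6):
    k,l,s,c=cv2.connectedComponentsWithStats(mask.astype(np.uint8),connectivity=8)
    return [(c[i].round(1),s[i,4],l==i) for i in range(1,k) if s[i,4]>=amin]
def hsv(i): return np.moveaxis(cv2.cvtColor(i,cv2.COLOR_BGR2HSV).astype(int),2,0)
def rect(m):
    p=np.argwhere(m)[:,::-1].astype(np.float32); return cv2.minAreaRect(p)
E
python3 - <<'E'
from h import *
for n in('top','side'):
    i=cv2.imread(f'pics/{n}0.png'); h,s,v=hsv(i)
    print(n,'origin',proj(n,[0,0,0]))
    for nm,m in(('red',((h<8)|(h>172))&(s>150)&(v>90)),('orange',(h>10)&(h<22)&(s>60)&(v>90)),('black',(v<45)),('blue',(h>95)&(h<125)&(s>120)&(v>80)),('yel',(h>22)&(h<34)&(s>110)&(v>80))):
        print(nm,[(tuple(c),a,) for c,a,_ in blobs(m,8) if c[1]<310])
t=cv2.imread('pics/top0.png'); s=cv2.imread('pics/side0.png')
a=cv2.resize(t[130:300,110:345],None,fx=3.4,fy=3.4,interpolation=cv2.INTER_CUBIC); cv2.imwrite('pics/ct.png',a)
a=cv2.resize(s[120:280,150:385],None,fx=3.4,fy=3.4,interpolation=cv2.INTER_CUBIC); cv2.imwrite('pics/cs.png',a)
E
```

```text
top origin [262.97471827 366.92840902]
red [((np.float64(390.1), np.float64(148.4)), np.int32(54)), ((np.float64(102.6), np.float64(168.9)), np.int32(370)), ((np.float64(367.7), np.float64(187.6)), np.int32(9)), ((np.float64(162.3), np.float64(215.6)), np.int32(421)), ((np.float64(147.4), np.float64(277.2)), np.int32(863))]
orange [((np.float64(0.9), np.float64(204.7)), np.int32(13)), ((np.float64(15.4), np.float64(270.7)), np.int32(10)), ((np.float64(8.9), np.float64(271.0)), np.int32(8)), ((np.float64(226.6), np.float64(272.5)), np.int32(8)), ((np.float64(9.0), np.float64(288.4)), np.int32(9))]
black [((np.float64(19.7), np.float64(54.4)), np.int32(205)), ((np.float64(296.2), np.float64(105.6)), np.int32(76)), ((np.float64(4.1), np.float64(126.8)), np.int32(19)), ((np.float64(363.1), np.float64(167.8)), np.int32(195)), ((np.float64(3.0), np.float64(148.6)), np.int32(57)), ((np.float64(258.4), np.float64(162.5)), np.int32(3093)), ((np.float64(374.8), np.float64(167.4)), np.int32(46)), ((np.float64(383.1), np.float64(157.2)), np.int32(32)), ((np.float64(173.4), np.float64(165.6)), np
[... 4316 characters left out ...]
)), np.int32(34)), ((np.float64(2.3), np.float64(285.0)), np.int32(69))]
blue [((np.float64(251.8), np.float64(164.2)), np.int32(20)), ((np.float64(273.2), np.float64(175.9)), np.int32(67)), ((np.float64(300.2), np.float64(190.5)), np.int32(54)), ((np.float64(315.7), np.float64(198.9)), np.int32(27)), ((np.float64(345.5), np.float64(253.2)), np.int32(11))]
yel [((np.float64(240.8), np.float64(170.8)), np.int32(25)), ((np.float64(325.8), np.float64(177.8)), np.int32(234)), ((np.float64(255.3), np.float64(180.1)), np.int32(25)), ((np.float64(272.5), np.float64(188.6)), np.int32(29)), ((np.float64(289.0), np.float64(199.0)), np.int32(31)), ((np.float64(307.8), np.float64(209.1)), np.int32(34))]
```

View pics/ct.png

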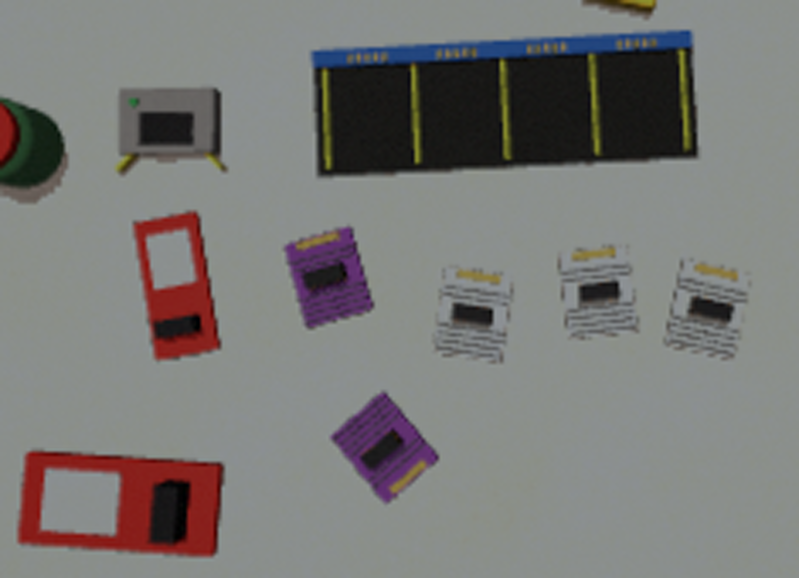

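View pics/cs.png

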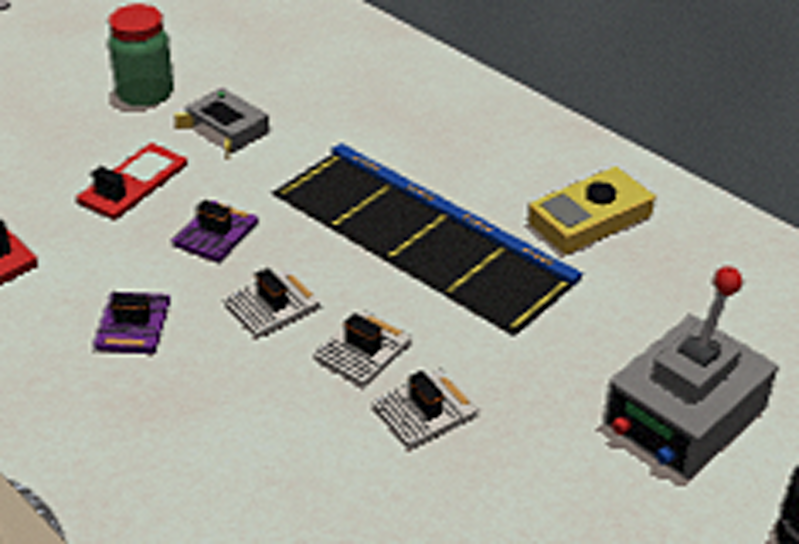

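The crops confirm the targets. The three silver units are at crop (472,315), (600,292) and (710,310). The small red key at (178,285) has the 130×60 proportions, with its rib toward the robot and its nose toward the reader. The 185 mm key and the two purple units are decoys.

```bash
cat > m.py <<'E'
from h import *
np.set_printoptions(precision=4,suppress=True)
def ang(a,b): return np.degrees(np.arctan2(b[1]-a[1],b[0]-a[0]))
def near(bl,c,r=25):
    b=[x for x in bl if np.hypot(*(x[0]-c))<r]; return min(b,key=lambda x:np.hypot(*(x[0]-c))) if b else None
def units(i,guess):   # guess: world xy list; block centre + yaw from top view
    h,s,v=hsv(i); bk=blobs(v<45,20); br=blobs((h>15)&(h<34)&(s>55)&(v>80),6); out=[]
    for g in guess:
        b=near([x for x in bk if 30<x[1]<75],proj('top',[*g,.03]),22)
        if b is None: out.append(None); continue
        p=plane('top',b[0],.028); e=proj('top',[p[0]+.033,p[1],.01]); o=near(br,e,14)
        q=plane('top',o[0],.010) if o else None
        (c,wh,a)=rect(b[2]); bx=cv2.boxPoints((c,wh,a)); l=max([(bx[0],bx[1]),(bx[1],bx[2])],key=lambda z:np.hypot(*(z[0]-z[1])))
        w=[plane('top',k,.038) for k in l]; ya=(ang(*w)-90+90)%180-90
        out.append((p[:2],None if q is None else ang(p,q),ya,b[0]))
    return out
E
python3 - <<'E'
from m import *
t=cv2.imread('pics/top0.png'); s=cv2.imread('pics/side0.png')
print('ball',tri((390.1,148.4),(364,201.5)))
for a,b in(((249,222),(229.6,205.1)),((286,215.1),(256.7,218.1)),((318.9,220.4),(275,236)),((162,225.5),(181.7,173.8))):
    p,e=tri(a,b); print('blk',p,e)
for u in units(t,[plane('top',c,.028)[:2] for c in((249,222),(286,215.1),(318.9,220.4))]): print(u)
# mat lines
h,S,v=hsv(t); ye=blobs((h>22)&(h<34)&(S>110)&(v>80),30)
L=[plane('top',c,0) for c,a,m in ye if 150<c[1]<170]; L.sort(key=lambda p:p[1]); L=np.array(L); print('lines',L)
h2,S2,v2=hsv(s); L2=np.array([plane('side',c,0) for c,a,m in blobs((h2>22)&(h2<34)&(S2>110)&(v2>80),20) if a<60]); print('side lines',L2)
d=cv2.fitLine(L[:,:2].astype(np.float32),cv2.DIST_L2,0,.01,.01).ravel(); print('row yaw',np.degrees(np.arctan2(-d[0],d[1]))%180)
for n,im in(('top',t),('side',s)):
    h,S,v=hsv(im); m=np.zeros(h.shape,bool)
    for c,a,k in blobs((h>95)&(h<125)&(S>120)&(v>80),15):
        if a>15 and c[1]<200: m|=k
    r=rect(m); P=np.array([plane(n,k,.009) for k in cv2.boxPoints(r)]); print(n,'strip corners',P[:,:2])
# key
h,S,v=hsv(t); k=near(blobs(((h<8)|(h>172))&(S>120)&(v>60),200),(162,215.6)); r=rect(k[2]); P=np.array([plane('top',x,.01) for x in cv2.boxPoints(r)]);print('key',P[:,:2],P.mean(0))
h,S,v=hsv(s); k=near(blobs(((h<8)|(h>172))&(S>120)&(v>60),100),(188.6,173.4)); hu=cv2.convexHull(np.argwhere(k[2])[:,::-1].astype(np.float32)).reshape(-1,2); ap=cv2.approxPolyDP(hu,4,True).reshape(-1,2); print('key side',np.array([plane('side',x,.01)[:2] for x in ap]))
h,S,v=hsv(t)
print('reader v rows'); print(v[152:184,160]); print(v[163,140:180]); 
for c,a,m in blobs((S<60)&(v<125)&(v>45),100):
    if a<4000 and c[1]<200: r=rect(m); print('grey',c,a,r,np.array([plane('top',x,.026 if c[0]<300 else .06)[:2] for x in cv2.boxPoints(r)]))
for c,a,m in blobs((h>18)&(h<36)&(S>80)&(v>60),4):
    if 135<c[0]<185: print('flare',c,a,plane('top',c,.009))
E
```

```text
ball (array([ 0.6485, -0.3376,  0.1616]), np.float64(0.00022323481106576508))
blk [0.438  0.0519 0.0238] 0.0006913370516865528
blk [ 0.4618 -0.0618  0.0237] 3.490385233167549e-05
blk [ 0.4477 -0.1629  0.0238] 7.475310326247223e-05
blk [0.4213 0.3217 0.0225] 0.0008695557645579055
(array([0.4383, 0.0515]), np.float64(-2.804601449978208), np.float64(-8.194290877196835), array([249., 222.]))
(array([ 0.4618, -0.0617]), np.float64(10.08132087255378), np.float64(1.1933518545899346), array([286. , 215.1]))
(array([ 0.4477, -0.1624]), np.float64(-10.2664345664796), np.float64(-12.867884531799177), array([318.9, 220.4]))
lines [[ 0.6399 -0.1392  0.    ]
 [ 0.6378 -0.0548  0.    ]
 [ 0.6289  0.0287  0.    ]
 [ 0.6249  0.1126  0.    ]
 [ 0.6173  0.1963  0.    ]]
side lines [[ 0.6196  0.1987  0.    ]
 [ 0.6205  0.1142 -0.    ]
 [ 0.6321  0.031   0.    ]
 [ 0.6335 -0.0533  0.    ]
 [ 0.6418 -0.137   0.    ]]
row yaw 3.9651337
top strip corners [[ 0.6802  0.2089]
 [ 0.7052 -0.141 ]
 [ 0.6903 -0.142 ]
 [ 0.6652  0.2076]]
side strip corners [[ 0.662   0.205 ]
 [ 0.6789  0.2147]
 [ 0.7048 -0.1409]
 [
[... 1282 characters left out ...]
 [0.5606 0.2888]]
grey [431.5 183.7] 149 ((432.6410827636719, 181.66766357421875), (22.291213989257812, 33.35995101928711), 87.79740142822266) [[ 0.6005 -0.4449]
 [ 0.6061 -0.5434]
 [ 0.5395 -0.5445]
 [ 0.5338 -0.4465]]
grey [ 27.5 194.1] 311 ((27.277019500732422, 195.91217041015625), (51.98752975463867, 9.409743309020996), 62.10273361206055) [[0.5694 0.8073]
 [0.5839 0.7817]
 [0.441  0.6935]
 [0.4268 0.7188]]
grey [118.1 184. ] 121 ((114.67308807373047, 183.36537170410156), (13.13978099822998, 31.378578186035156), 78.69007110595703) [[0.5592 0.5286]
 [0.5804 0.4323]
 [0.5401 0.4221]
 [0.5189 0.5181]]
flare [146.5 177.2] 19 [0.5727 0.3814 0.009 ]
flare [172.6 176.8] 13 [0.5755 0.2981 0.009 ]
```

Emit:
arm_command:
  increments: "1 -37 -32.5 0 0.145; 1 -74 -65 0 0.29; 1 -111 -97.5 0 0.435; 1 -148 -130 0 0.58; 1 -185 -162.5 0 0.725"
  grip_force: 20

```text
t: 0.6
tool_pos: [0.324, 0.3458, 0.2432]
orientation: [-1.615, -2.694, 0.001]
force: [1.1, -0.8, 0.4]
opening: 0.0574
gripper_force: 0.0
```

Emit:
arm_command:
  increments: "1 -49 0.6 0 0.1; 1 -98 1.2 0 0.2; 1 -147 1.8 0 0.3; 1 -196 2.4 0 0.4; 1 -245 3 0 0.49"

```text
t: 1.1
tool_pos: [0.4433, 0.1316, 0.2435]
orientation: [-2.219, -2.224, -0.0]
force: [1.3, 0.5, -0.6]
opening: 0.0175
gripper_force: 0.0
```

```bash
python3 - <<'E'
from m import *
t=cv2.imread('pics/top0.png'); g=cv2.cvtColor(t,cv2.COLOR_BGR2GRAY).astype(float)
def cross(p,lo,hi,th):
    # first subpixel crossing of th in profile p from lo to hi
    st=1 if hi>lo else -1
    for k in range(lo,hi,st):
        a,b=p[k],p[k+st]
        if (a-th)*(b-th)<=0 and a!=b: return k+st*(a-th)/(a-b)
def fit(pts,z):
    W=np.array([plane('top',p,z)[:2] for p in pts]).astype(np.float32); f=cv2.fitLine(W,cv2.DIST_HUBER,0,.01,.01).ravel(); return W.mean(0),np.degrees(np.arctan2(f[1],f[0]))
top=[(c,cross(g[:,c],150,162,122)) for c in range(148,170)]
lef=[(cross(g[r],138,150,122),r) for r in range(158,173)]
rig=[(cross(g[r],165,182,75),r) for r in range(158,173)]
for n,p in(('rd far',top),('rd left',lef),('rd right top',rig)):
    p=[q for q in p if None not in q]; print(n,len(p),fit(p,.026))
print(g[150:195:1,365].astype(int)); print(g[160,350:402].astype(int))
E
```

```text
rd far 22 (array([0.6404, 0.341 ], dtype=float32), np.float32(-88.50972))
rd left 15 (array([0.6093, 0.3842], dtype=float32), np.float32(2.8450463))
rd right top 15 (array([0.6106, 0.3082], dtype=float32), np.float32(-28.3521))
[103 102 103 102 102 103 102 102 102 101 101 102 102 104 102 102 102 103
 102 102 102 102 102 101 102 103 102 101 102 100 100 101 102  95  45  11
  50  97  96  96  97 110 141 141 142]
[141 141 141 141 141 141 141 142  86  35  28  26  22  82  99 101 102 102
 102 102 102  57  29  47  92  99 100  43  49  51  52  41  46  50  56  39
  50  52  80  95  72  93  98  98  98  97 137 142 142 142 142 142]
```

Emit:
arm_command:
  increments: "1 -43 24 0 0; 1 -86 48 0 0; 1 -129 72 0 0; 1 -172 96 0 0; 1 -215 120 0 0"

```text
t: 1.6
tool_pos: [0.5647, -0.0827, 0.2432]
orientation: [-2.215, -2.227, 0.0]
force: [0.5, -0.0, 0.0]
opening: 0.0003
gripper_force: 0.0
```

Emit:
arm_command:
  increments: "1 -43 24 0 0; 1 -86 48 0 0; 1 -129 72 0 0; 1 -172 96 0 0; 1 -215 120 0 0"

```text
t: 2.1
tool_pos: [0.686, -0.2968, 0.2428]
orientation: [-2.214, -2.227, 0.0]
force: [0.6, -0.6, 1.3]
opening: 0.0005
gripper_force: 0.0
```

Emit:
arm_command:
  increments: "1 -20 14 0 0; 1 -41 26 0 0; 1 -41 26 36 0; 1 -41 26 73 0; 1 -41 26 73 0"

```text
t: 2.6
tool_pos: [0.7081, -0.3342, 0.1613]
orientation: [-2.206, -2.219, 0.006]
force: [-2.0, 0.6, -2.0]
opening: 0.0002
gripper_force: 0.0
```

Emit:
arm_command:
  increments: "1 0 -18 -6 0; 1 0 -36 -6 0; 1 0 -54 -6 0; 1 0 -72 -6 0; 1 0 -88 -6 0"

```text
t: 3.1
tool_pos: [0.6238, -0.3365, 0.1794]
orientation: [2.213, 2.227, 0.001]
force: [1.4, -1.3, -0.0]
opening: 0.0008
gripper_force: 0.3
```

Emit:
arm_command:
  increments: "1 0 -4 8 0; 1 0 -8 8 0; 1 0 -12 8 0; 1 0 -16 8 0; 1 0 -16 8 0"

```text
t: 3.6
tool_pos: [0.613, -0.336, 0.1691]
orientation: [2.207, 2.224, 0.01]
force: [25.8, -3.4, -11.7]
opening: 0.0007
gripper_force: 12.3
```

```bash
cat >> m.py <<'E'
def ball(k):
    c=[]
    for n in('top','side'):
        i=robot.read_camera(n); cv2.imwrite(f'pics/{n}{k}.png',i); h,s,v=hsv(i)
        g=proj(n,[.61,-.337,.155]); b=[x for x in blobs(((h<8)|(h>172))&(s>150)&(v>70),10) if np.hypot(*(x[0]-g))<32]; c.append(max(b,key=lambda x:x[1])[0] if b else None)
    print(c, tri(*c) if None not in [x if x is None else 1 for x in c] else '')
E
python3 -c "
from m import *
ball('1'); s=robot.read_state(); print(s['tool_pos'],s['force'])"
```

```text
[None, array([351.5, 213.6])] 
[ 0.6131 -0.336   0.1691] [ 25.2941  -3.0116 -11.6354]
```

Emit:
arm_command:
  increments: "1 0 6 0 0; 1 0 25 -10 0; 1 0 25 -50 0; 1 10 0 -90 0; 1 40 -30 -90 0"

```text
t: 4.2
tool_pos: [0.5799, -0.2993, 0.2656]
orientation: [2.209, 2.22, 0.002]
force: [0.4, -0.5, 2.0]
opening: 0.0007
gripper_force: 0.0
```

Emit:
arm_command:
  increments: "0.5 35 -30 0 0.05; 0.5 70 -60 0 0.1; 0.5 105 -90 0 0.15; 0.5 120 -120 0 0.18; 0.5 124 -130 0 0.18"

```text
t: 4.7
tool_pos: [0.4451, -0.1715, 0.2589]
orientation: [-2.405, -2.02, 0.001]
force: [-0.1, 0.0, 0.3]
opening: 0.0359
gripper_force: 0.0
```

```bash
python3 -c "
from m import *
ball('2'); s=robot.read_state(); print(s['tool_pos'],s['orientation'],s['force'])
t=cv2.imread('pics/top2.png')
for u in units(t,[(.4383,.0515),(.4618,-.0617),(.4477,-.1624)]): print(u)
cv2.imwrite('pics/c2.png',cv2.resize(t[100:300,110:440],None,fx=2.4,fy=2.4,interpolation=cv2.INTER_CUBIC))
"
```

```text
[array([389.3, 171.3]), array([351.4, 213.5])] (array([ 0.5865, -0.3378,  0.1526]), np.float64(6.0951191895570316e-05))
[ 0.4462 -0.1727  0.2593] [2.4048 2.0206 0.0002] [0.451  0.072  0.0464]
(array([0.4386, 0.0512]), np.float64(-2.3274020724555515), np.float64(-8.19429120509514), array([249.1, 221.9]))
(array([ 0.4618, -0.0617]), np.float64(9.481006783972587), np.float64(1.1933518545899346), array([286. , 215.1]))
None
```

View pics/c2.png

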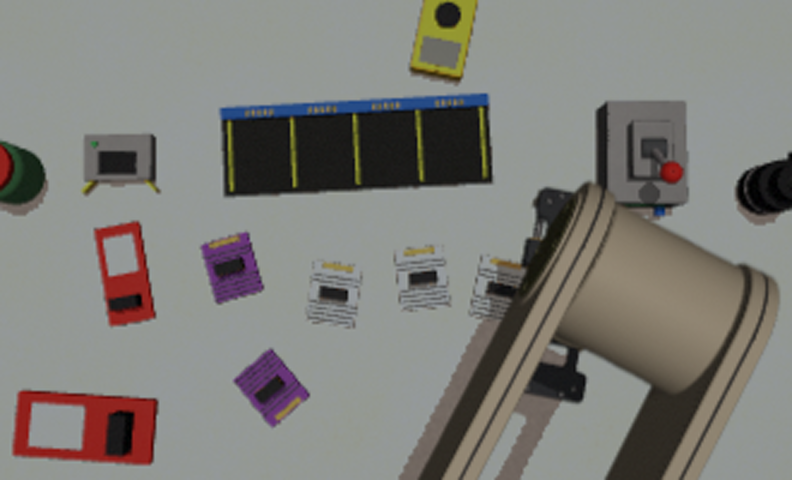

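Lever is off: ball at z≈0.1526, at its stop. The crop shows every other object unmoved, with the arm hanging over unit 1 at crop (497,290).

Emit:
arm_command:
  increments: "0.45 5 0 45 0; 0.45 10 0 90 0; 0.45 10 0 135 0; 0.45 10 0 175 0; 0.45 10 0 190 0"

```text
t: 5.3
tool_pos: [0.4464, -0.1625, 0.0639]
orientation: [-2.401, -2.016, 0.004]
force: [-0.2, 0.8, -0.1]
opening: 0.0511
gripper_force: 0.0
```

Emit:
arm_command:
  increments: "0.45 0 0 0 0; 0.45 0 0 0 0"

```text
t: 5.5
tool_pos: [0.4493, -0.164, 0.0691]
orientation: [-2.406, -2.02, 0.0]
force: [0.4, -0.4, 0.4]
opening: 0.051
gripper_force: 0.0
```

Emit:
arm_command:
  increments: "0.45 0 0 15 0; 0.45 0 0 29 0; 0.45 0 0 29 0; 1 0 0 29 0; 1 0 0 29 0"
  grip_force: 20

```text
t: 6.0
tool_pos: [0.4492, -0.1639, 0.0405]
orientation: [2.405, 2.019, 0.001]
force: [0.6, 0.3, -0.0]
opening: 0.0397
gripper_force: 0.0
```

Emit:
arm_command:
  increments: "1 0 0 0 0; 1 0 0 0 0; 1 0 0 0 0; 1 0 0 0 0; 1 0 0 0 0"

```text
t: 6.5
tool_pos: [0.4485, -0.1636, 0.0399]
orientation: [2.406, 2.02, -0.0]
force: [-1.9, 1.1, 4.9]
opening: 0.0159
gripper_force: 19.9
```

Emit:
arm_command:
  increments: "1 0 0 -0.8 0; 1 5.5 24.4 -0.8 -0.06; 1 11 48.8 -0.8 -0.12; 1 16.6 73.2 -0.8 -0.18; 1 22.2 97.6 -0.8 -0.243"

```text
t: 7.0
tool_pos: [0.5485, -0.1582, 0.0395]
orientation: [-2.139, -2.298, 0.001]
force: [-5.9, -0.5, 5.7]
opening: 0.0158
gripper_force: 20.0
```

Emit:
arm_command:
  increments: "1 0 0 0 0"

```text
t: 7.1
tool_pos: [0.5507, -0.1583, 0.0402]
orientation: [2.14, 2.299, 0.001]
force: [-0.7, 0.4, -3.5]
opening: 0.0155
gripper_force: 20.0
```

Emit:
arm_command:
  increments: "1 10 15 0.7 0; 1 22 32 0.7 0; 1 34 48 0.7 0; 1 46 64 0.7 0; 1 55.7 79.3 0.7 0"

```text
t: 7.6
tool_pos: [0.6231, -0.0974, 0.0394]
orientation: [-2.144, -2.295, 0.002]
force: [-2.7, -2.1, 2.0]
opening: 0.0159
gripper_force: 20.0
```

Emit:
arm_command:
  increments: "1 0 0 0 0; 1 0 0 0 0"

```text
t: 7.8
tool_pos: [0.6233, -0.0974, 0.0394]
orientation: [-2.143, -2.297, 0.0]
force: [0.0, 1.7, -1.1]
opening: 0.0158
gripper_force: 20.0
```

```bash
python3 -c "
from m import *
for n in('top','side'): cv2.imwrite(f'pics/{n}3.png',robot.read_camera(n))
t=cv2.imread('pics/top3.png');s=cv2.imread('pics/side3.png')
a=cv2.resize(t[110:270,180:340],(480,480),interpolation=cv2.INTER_CUBIC);b=cv2.resize(s[130:230,230:350],(320,267),interpolation=cv2.INTER_CUBIC)
c=np.zeros((480,800,3),np.uint8);c[:,:480]=a;c[:267,480:]=b;cv2.imwrite('pics/c3.png',c)"
```

```text
(no output)
```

View pics/c3.png

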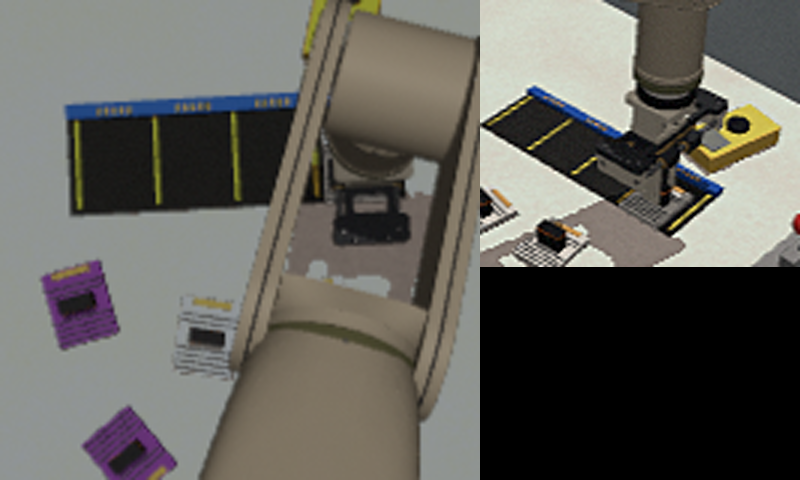

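The picture shows unit 1 held in front of bay 1, lying between the last two yellow lines. Now I push it up to the strip.

Emit:
arm_command:
  increments: "1 0 7 0.2 0; 1 0 14 0.2 0; 1 0 19 0.2 0; 1 0 22 0.2 0; 1 0 24 0.2 0"

```text
t: 8.4
tool_pos: [0.6476, -0.0961, 0.0395]
orientation: [-2.143, -2.296, 0.001]
force: [-13.9, -1.8, 9.7]
opening: 0.016
gripper_force: 20.0
```

Emit:
arm_command:
  increments: "1 0 0.7 0 0; 1 0 1.5 0 0; 1 0 1.5 0 0"

```text
t: 8.7
tool_pos: [0.6477, -0.0963, 0.0395]
orientation: [-2.142, -2.295, 0.004]
force: [-11.2, -1.6, 7.0]
opening: 0.0159
gripper_force: 20.0
```

Emit:
arm_command:
  increments: "0.6 0 0 0 0; 0.6 0 -1 0 0; 0.6 0 -1 0 0; 0.6 0 -1 -35 0; 0.6 0 -1 -80 0"

```text
t: 9.2
tool_pos: [0.646, -0.0952, 0.1169]
orientation: [-2.14, -2.293, 0.005]
force: [1.8, -0.6, 0.1]
opening: 0.0373
gripper_force: 0.0
```

```bash
python3 -c "
from m import *
for n in('top','side'): cv2.imwrite(f'pics/{n}4.png',robot.read_camera(n))
t=cv2.imread('pics/top4.png')
for u in units(t,[(.4383,.0515),(.4618,-.0617)]): print(u)
s=cv2.imread('pics/side4.png'); h,S,v=hsv(s)
for c,a,m in blobs(v<45,30):
  p=plane('side',c,.024)
  if .38<p[0]<.7 and -.2<p[1]<.4 and a<200: print(c,a,p)
"
```

```text
(array([0.4383, 0.0515]), np.float64(-35.37401638720395), np.float64(-8.194290877196835), array([249., 222.]))
None
[214.8 152.7] 44 [0.6039 0.3439 0.024 ]
[181.8 173.8] 66 [0.4203 0.32   0.024 ]
[212.7 184. ] 63 [0.4681 0.1865 0.024 ]
[229.6 205.1] 61 [0.4376 0.052  0.024 ]
[256.7 218.2] 77 [ 0.4613 -0.0624  0.024 ]
```

Nothing has been knocked. Next is unit 2.

Emit:
arm_command:
  increments: "0.45 9 -37 0 0; 0.45 18 -74 0 0; 0.45 28 -111 0 -0.02; 0.45 37 -148 0 -0.04; 0.45 46.5 -181 0 -0.04"

```text
t: 9.8
tool_pos: [0.463, -0.0616, 0.1192]
orientation: [2.096, 2.34, 0.0]
force: [-1.2, -0.1, 0.2]
opening: 0.051
gripper_force: 0.0
```

Emit:
arm_command:
  increments: "0.45 0 0 20 0; 0.45 0 0 40 0; 0.45 0 0 50 0; 0.45 0 0 50 0; 0.45 0 0 50 0"

```text
t: 10.3
tool_pos: [0.4648, -0.062, 0.0699]
orientation: [2.097, 2.339, 0.0]
force: [-0.5, -0.4, 1.0]
opening: 0.0512
gripper_force: 0.0
```

Emit:
arm_command:
  increments: "0.45 0 -2 15 0; 0.45 0 -2 30 0; 0.45 0 -2 30 0; 1 0 -2 30 0; 1 0 -2 30 0"

```text
t: 10.8
tool_pos: [0.4635, -0.0624, 0.0408]
orientation: [2.096, 2.338, 0.001]
force: [-0.2, -0.4, 0.4]
opening: 0.0396
gripper_force: 0.0
```

Emit:
arm_command:
  increments: "1 0 0 0 0; 1 0 0 0 0; 1 0 0 0 0; 1 0 0 -0.4 0; 1 0 0 -0.4 0"

```text
t: 11.3
tool_pos: [0.4624, -0.0622, 0.04]
orientation: [2.097, 2.339, 0.0]
force: [-0.6, -0.2, 0.2]
opening: 0.0156
gripper_force: 19.8
```

Emit:
arm_command:
  increments: "1 6 30 0 0.01; 1 17 58 0 0.02; 1 27 80 0 0.0375; 1 31.5 105 0 0.0375; 1 31.5 135 0 0.0375"

```text
t: 11.8
tool_pos: [0.5927, -0.0152, 0.0391]
orientation: [-2.138, -2.298, 0.003]
force: [-4.0, -0.4, 5.7]
opening: 0.0158
gripper_force: 20.0
```

Emit:
arm_command:
  increments: "1 0 12 0 0; 1 0 25 0 0; 1 0 27 0 0; 1 0 27 0 0"

```text
t: 12.2
tool_pos: [0.6198, -0.0142, 0.0392]
orientation: [-2.14, -2.299, 0.001]
force: [0.3, -0.1, -3.7]
opening: 0.0159
gripper_force: 20.0
```

Emit:
arm_command:
  increments: "1 0.5 7 0.5 0; 1 0.5 14 0.5 0; 1 0.5 19 0.5 0; 1 0.5 22 0.5 0; 1 0.5 24 0.5 0"

```text
t: 12.7
tool_pos: [0.6417, -0.0122, 0.0392]
orientation: [-2.138, -2.296, 0.007]
force: [-21.4, -1.8, 14.0]
opening: 0.0159
gripper_force: 20.0
```

Emit:
arm_command:
  increments: "1 0 0.7 0 0; 1 0 1 0 0; 1 0 1 0 0"

```text
t: 13.0
tool_pos: [0.6417, -0.0122, 0.0392]
orientation: [-2.137, -2.295, 0.009]
force: [-19.1, -1.4, 12.0]
opening: 0.0161
gripper_force: 20.0
```

Emit:
arm_command:
  increments: "1 0 -1.5 0 0; 0.6 0 -2 0 0; 0.6 0 -2 0 0; 0.6 0 -2 -35 0; 0.6 0 -2 -80 0"

```text
t: 13.5
tool_pos: [0.6412, -0.0119, 0.1174]
orientation: [-2.138, -2.296, 0.005]
force: [2.2, 0.6, 0.6]
opening: 0.037
gripper_force: 0.0
```

```bash
python3 -c "
from m import *
for n in('top','side'): cv2.imwrite(f'pics/{n}5.png',robot.read_camera(n))
t=cv2.imread('pics/top5.png')
for u in units(t,[(.4383,.0515)]): print(u)
for n in('top','side'):
  s=cv2.imread(f'pics/{n}5.png'); h,S,v=hsv(s)
  for c,a,m in blobs(v<45,30):
    p=plane(n,c,.024)
    if .38<p[0]<.7 and -.2<p[1]<.4 and a<200: print(n,c,a,p)
"
```

```text
None
top [271.  148.3] 170 [ 0.6693 -0.0118  0.024 ]
top [309.8 164.2] 130 [ 0.6212 -0.1333  0.024 ]
top [158.3 167. ] 139 [0.604  0.3406 0.024 ]
top [205.3 210.8] 59 [0.4699 0.188  0.024 ]
top [162.  225.5] 58 [0.4217 0.321  0.024 ]
side [214.8 152.7] 44 [0.6039 0.3439 0.024 ]
side [181.7 173.8] 67 [0.42   0.3203 0.024 ]
side [212.7 183.9] 65 [0.4685 0.187  0.024 ]
side [229.6 205.1] 61 [0.4376 0.052  0.024 ]
```

Emit:
arm_command:
  increments: "0.45 16 -40 0 0.04; 0.45 32 -80 0 0.08; 0.45 48 -120 0 0.12; 0.45 64 -160 0 0.16; 0.45 78 -198 0 0.176"

```text
t: 14.1
tool_pos: [0.4389, 0.0521, 0.1195]
orientation: [2.335, 2.1, 0.002]
force: [0.2, 0.5, 1.3]
opening: 0.051
gripper_force: 0.0
```

Emit:
arm_command:
  increments: "0.45 0 0 20 0; 0.45 0 0 40 0; 0.45 0 0 50 0; 0.45 0 0 50 0; 0.45 0 0 50 0"

```text
t: 14.6
tool_pos: [0.4405, 0.0515, 0.0699]
orientation: [2.335, 2.102, 0.0]
force: [0.0, -0.0, 0.7]
opening: 0.0512
gripper_force: 0.0
```

Emit:
arm_command:
  increments: "0.45 0 -2 15 0; 0.45 0 -2 30 0; 0.45 0 -2 30 0; 1 0 -2 30 0; 1 0 -2 30 0"

```text
t: 15.1
tool_pos: [0.439, 0.0517, 0.0406]
orientation: [2.334, 2.102, 0.002]
force: [0.9, -0.6, -0.9]
opening: 0.0393
gripper_force: 0.0
```

Emit:
arm_command:
  increments: "1 0 0 0 0; 1 0 0 0 0; 1 0 0 0 0; 1 0 0 -0.4 0; 1 0 0 -0.4 0"

```text
t: 15.6
tool_pos: [0.438, 0.0518, 0.0399]
orientation: [2.334, 2.102, 0.0]
force: [0.9, 0.6, 0.5]
opening: 0.0158
gripper_force: 19.9
```

Emit:
arm_command:
  increments: "1 11.1 29 0 -0.04; 1 25.2 67.7 0 -0.08; 1 30.4 107.4 0 -0.12; 1 34.1 142.2 0 -0.16; 1 37.2 175 0 -0.177"

```text
t: 16.1
tool_pos: [0.6164, 0.0706, 0.0387]
orientation: [-2.136, -2.301, 0.003]
force: [-5.2, 0.5, 8.1]
opening: 0.0161
gripper_force: 20.0
```

Emit:
arm_command:
  increments: "1 0 0 0 0; 1 0 0 0 0"

```text
t: 16.3
tool_pos: [0.6155, 0.0704, 0.0387]
orientation: [-2.139, -2.299, 0.002]
force: [0.7, -0.2, -5.6]
opening: 0.0158
gripper_force: 20.0
```

Emit:
arm_command:
  increments: "1 0 7 0.4 0; 1 0 14 0.4 0; 1 0 18 0.4 0; 1 0 21 0.4 0; 1 0 23 0.4 0"

```text
t: 16.8
tool_pos: [0.6357, 0.072, 0.0388]
orientation: [-2.136, -2.297, 0.009]
force: [-21.7, -2.1, 12.5]
opening: 0.0163
gripper_force: 20.0
```

Emit:
arm_command:
  increments: "1 0 0.7 0 0; 1 0 1 0 0; 1 0 1 0 0"

```text
t: 17.1
tool_pos: [0.6358, 0.072, 0.0389]
orientation: [-2.135, -2.296, 0.011]
force: [-20.3, -2.1, 11.2]
opening: 0.016
gripper_force: 20.0
```

Emit:
arm_command:
  increments: "1 0 -1.5 0 0; 0.6 0 -2 0 0; 0.6 0 -2 0 0; 0.6 0 -2 -35 0; 0.6 0 -2 -80 0"

```text
t: 17.6
tool_pos: [0.6361, 0.072, 0.1178]
orientation: [-2.137, -2.298, 0.005]
force: [0.3, -0.2, 0.4]
opening: 0.0365
gripper_force: 0.0
```

Emit:
arm_command:
  increments: "0.45 24 -40 0 -0.03; 0.45 60 -75 -10 -0.06; 0.45 100 -100 -10 -0.1; 0.45 145 -120 -10 -0.13; 0.45 180 -150 -10 -0.13"

```text
t: 18.1
tool_pos: [0.4755, 0.243, 0.131]
orientation: [1.983, 2.434, 0.006]
force: [1.0, 1.3, -0.2]
opening: 0.0511
gripper_force: 0.0
```

```bash
python3 -c "
from m import *
for n in('top','side'): cv2.imwrite(f'pics/{n}6.png',robot.read_camera(n))
for n in('top','side'):
  s=cv2.imread(f'pics/{n}6.png'); h,S,v=hsv(s)
  for c,a,m in blobs(v<45,30):
    p=plane(n,c,.024)
    if .38<p[0]<.7 and -.2<p[1]<.4 and a<200: print(n,c,a,p)
  for c,a,m in blobs(((h<8)|(h>172))&(S>120)&(v>60),80):
    p=plane(n,c,.01)
    if .38<p[0]<.7 and .2<p[1]<.45: print(n,'red',c,a,p, np.array([plane(n,x,.01)[:2] for x in cv2.boxPoints(rect(m))]))
t=cv2.imread('pics/top6.png');s=cv2.imread('pics/side6.png')
a=cv2.resize(t[120:280,120:340],(495,360),interpolation=cv2.INTER_CUBIC);b=cv2.resize(s[130:230,230:350],(300,250),interpolation=cv2.INTER_CUBIC)
c=np.zeros((360,795,3),np.uint8);c[:,:495]=a;c[:250,495:]=b;cv2.imwrite('pics/c6.png',c)"
```

```text
top [298.1 155.6] 64 [ 0.6476 -0.0967  0.024 ]
top [270.8 157.2] 63 [ 0.6411 -0.0117  0.024 ]
top [244.  158.5] 62 [0.6356 0.072  0.024 ]
top [205.  210.9] 63 [0.4695 0.1889 0.024 ]
side [215.1 152.7] 42 [0.6048 0.3431 0.024 ]
side [181.7 173.7] 68 [0.4204 0.3208 0.024 ]
side [212.2 184.1] 69 [0.4663 0.1873 0.024 ]
side red [188.4 173.9] 189 [0.448  0.3176 0.01  ] [[0.39   0.3428]
 [0.5405 0.3761]
 [0.5209 0.3023]
 [0.3761 0.2743]]
```

View pics/c6.png

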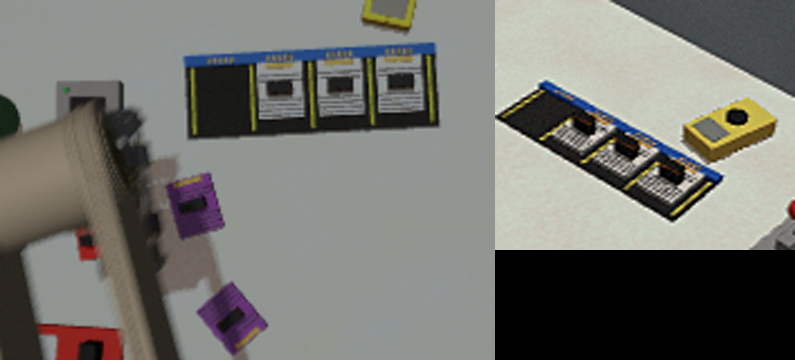

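All three units sit square in bays 1–3 against the strip, and the key hasn't moved. Now the key.

Emit:
arm_command:
  increments: "0.45 30 -13 0 0; 0.45 60 -26 0 0; 0.45 87.4 -37.6 0 0; 0.45 87.4 -37.6 30 0; 0.45 87.4 -37.6 60 0"

```text
t: 18.7
tool_pos: [0.4226, 0.3204, 0.0708]
orientation: [1.982, 2.435, 0.008]
force: [0.8, -0.2, -0.4]
opening: 0.0509
gripper_force: 0.0
```

Emit:
arm_command:
  increments: "0.45 0 0 0 0; 0.45 0 0 0 0"

```text
t: 18.9
tool_pos: [0.4212, 0.3185, 0.0699]
orientation: [-1.986, -2.434, 0.001]
force: [-0.3, -0.5, 0.1]
opening: 0.051
gripper_force: 0.0
```

Emit:
arm_command:
  increments: "0.45 2 0 15 0; 0.45 2 0 30 0; 0.45 2 0 30 0; 1 2 0 30 0; 1 2 0 30 0"

```text
t: 19.4
tool_pos: [0.4207, 0.3209, 0.0398]
orientation: [1.986, 2.434, 0.001]
force: [0.0, -0.3, 0.7]
opening: 0.0395
gripper_force: 0.0
```

Emit:
arm_command:
  increments: "1 0 0 0 0; 1 0 0 0 0; 1 0 0 0 0; 1 0 0 -0.5 0; 1 0 0 -0.5 0"

```text
t: 19.9
tool_pos: [0.4203, 0.3207, 0.0399]
orientation: [-1.985, -2.435, 0.0]
force: [0.2, -0.2, -0.8]
opening: 0.0158
gripper_force: 20.0
```

Emit:
arm_command:
  increments: "1 2 3 0 0.04; 1 5 6 0 0.08; 1 8 10 0 0.12; 1 10.8 14.5 0 0.168; 1 10.8 14.5 0 0.168"

```text
t: 20.4
tool_pos: [0.4327, 0.3346, 0.04]
orientation: [2.184, 2.259, 0.0]
force: [0.5, 0.5, -1.3]
opening: 0.0161
gripper_force: 20.0
```

```bash
python3 -c "
from m import *
for n in('top','side'): cv2.imwrite(f'pics/{n}7.png',robot.read_camera(n))
t=cv2.imread('pics/top7.png');s=cv2.imread('pics/side7.png')
a=cv2.resize(t[140:240,120:220],(400,400),interpolation=cv2.INTER_CUBIC);b=cv2.resize(s[135:215,155:255],(400,320),interpolation=cv2.INTER_CUBIC)
c=np.zeros((400,800,3),np.uint8);c[:,:400]=a;c[:320,400:]=b;cv2.imwrite('pics/c7.png',c)"
```

```text
(no output)
```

View pics/c7.png

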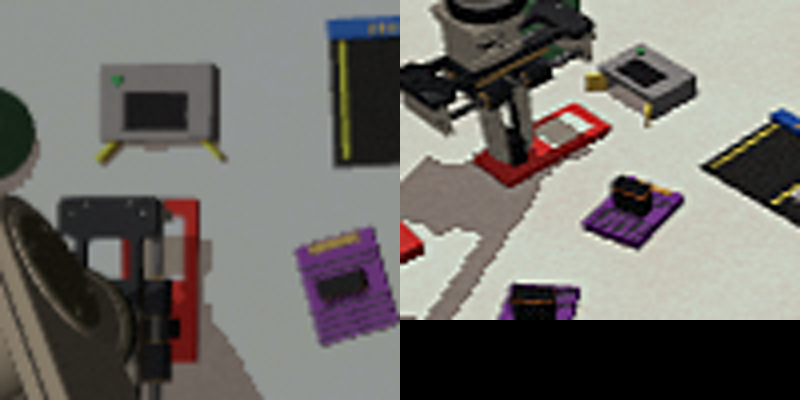

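The crop shows the key aligned in front of the reader: right edge at column ~197 of the crop, reader body at columns 100–212, flares at (108,152) and (215,150). I'll measure both edges.

```bash
python3 - <<'E'
from m import *
t=cv2.imread('pics/top7.png'); g=cv2.cvtColor(t,cv2.COLOR_BGR2GRAY).astype(float); sat=hsv(t)[1].astype(float)
def cross(p,lo,hi,th):
    for k in range(lo,hi):
        if (p[k]-th)*(p[k+1]-th)<=0 and p[k]!=p[k+1]: return k+(p[k]-th)/(p[k]-p[k+1])
def fit(n,pts,z):
    W=np.array([plane('top',p,z)[:2] for p in pts if p[0] is not None and p[1] is not None]); c=np.polyfit(W[:,0],W[:,1],1); print(n,len(W),'y at .50,.5654,.61:',np.polyval(c,[.5,.5654,.61]),'deg',np.degrees(np.arctan(c[0])),'rms',np.std(W[:,1]-np.polyval(c,W[:,0])))
print(sat[200,158:176].astype(int)); print(g[163,166:178].astype(int)); print(g[163,140:150].astype(int))
fit('key right',[(cross(sat[r],165,174,120),r) for r in range(193,228)],.010)
fit('rd right',[(cross(g[r],168,178,72),r) for r in range(158,173)],.026)
fit('rd left',[(cross(g[r],140,150,122),r) for r in range(158,173)],.026)
h,S,v=hsv(t)
for c,a,m in blobs((h>18)&(h<36)&(S>80)&(v>60),4):
    if 135<c[0]<185: print('flare',c,a,plane('top',c,.012))
print(robot.read_state()['tool_pos'])
for n,z in(('top',.01),('side',.01)):
    print(n,[proj(n,p) for p in([.4327+.103,.335,.01],)])
E
```

```text
[ 20  15  40  44  42  44  41  73 168 208 216 170  42  39  37   7   8   8]
[ 59 100 106 105 105 105  89  44  44 140 148 148]
[147 148 148 148 140 112 106 104 104 105]
key right 35 y at .50,.5654,.61: [0.3149 0.3258 0.3333] deg 9.490108098890184 rms 0.0035828062157046985
rd right 15 y at .50,.5654,.61: [0.2945 0.2955 0.2961] deg 0.8447588829280044 rms 0.00028969906329894555
rd left 15 y at .50,.5654,.61: [0.3784 0.3815 0.3836] deg 2.6824304984732166 rms 6.918568492338261e-05
flare [146.8 177.2] 23 [0.5724 0.3794 0.012 ]
flare [172.5 176.8] 12 [0.5752 0.2977 0.012 ]
[0.4324 0.3342 0.0398]
top [array([160.4082, 189.0629])]
side [array([203.4124, 162.9774])]
```

```bash
python3 - <<'E'
from m import *
t=cv2.imread('pics/top7.png'); sat=hsv(t)[1].astype(float); P=[]
for r in range(192,228):
    p=sat[r]
    for k in range(176,164,-1):
        if p[k]<120<=p[k-1]: P.append(plane('top',(k-(120-p[k])/(p[k-1]-p[k]),r),.01)[:2]);break
W=np.array(P); c=np.polyfit(W[:,0],W[:,1],1); e=W[:,1]-np.polyval(c,W[:,0]); W=W[abs(e)<.002]; c=np.polyfit(W[:,0],W[:,1],1)
print(len(W),np.polyval(c,[.4327,.4707,.53]),np.degrees(np.arctan(c[0])),np.std(W[:,1]-np.polyval(c,W[:,0])))
E
```

```text
36 [0.3037 0.3047 0.3063] 1.551584409254351 0.00023358456272327328
```

Emit:
arm_command:
  increments: "1 1 8 0 0; 1 1 18 0 0; 1 1 28 0 0; 1 1 38 0 0; 1 1 46 0 0"

```text
t: 21.0
tool_pos: [0.4796, 0.3367, 0.0399]
orientation: [2.183, 2.259, 0.0]
force: [-0.7, -0.4, -1.1]
opening: 0.0159
gripper_force: 20.0
```

Emit:
arm_command:
  increments: "1 0 7 0 0; 1 0 14 0 0; 1 0 21 0 0; 1 0 28 0 0; 1 0 34 0 0"

```text
t: 21.5
tool_pos: [0.5129, 0.338, 0.0399]
orientation: [2.183, 2.259, 0.0]
force: [-0.4, 0.3, -1.2]
opening: 0.016
gripper_force: 20.0
```

Emit:
arm_command:
  increments: "1 0 5 0 0; 1 0 9 0 0; 1 0 12 0 0; 1 0 14 0 0; 1 0 16 0 0"

```text
t: 22.0
tool_pos: [0.5277, 0.3385, 0.0398]
orientation: [-2.182, -2.259, 0.002]
force: [-9.3, -0.7, 5.5]
opening: 0.0158
gripper_force: 20.0
```

Emit:
arm_command:
  increments: "1 0 1 0 0; 1 0 1.5 0 0; 1 0 1.5 0 0"

```text
t: 22.3
tool_pos: [0.5278, 0.3385, 0.0398]
orientation: [-2.181, -2.258, 0.006]
force: [-9.7, -2.6, 7.0]
opening: 0.0158
gripper_force: 20.0
```

Emit:
arm_command:
  increments: "0.72 0 0 0 0; 0.72 0 0 0 0; 0.72 0 0 0 0; 0.72 0 0 -20 0; 0.72 0 0 -50 0"

```text
t: 22.8
tool_pos: [0.5283, 0.3377, 0.088]
orientation: [-2.182, -2.258, 0.007]
force: [0.7, 0.7, -0.5]
opening: 0.0263
gripper_force: 0.0
```

Emit:
arm_command:
  increments: "0.9 -10 -20 -45 0; 1 -25 -30 -90 0; 1 -60 -50 -140 0; 1 -100 -70 -150 0; 1 -145 -85 -150 0"

```text
t: 23.3
tool_pos: [0.4522, 0.1951, 0.2439]
orientation: [2.178, 2.259, 0.01]
force: [1.0, -1.0, 0.5]
opening: 0.0002
gripper_force: 0.0
```

Emit:
arm_command:
  increments: "1 -48 0 0 0; 1 -96 0 0 0; 1 -144 0 0 0; 1 -190 0 0 0; 1 -235 0 0 0"

```text
t: 23.8
tool_pos: [0.4593, -0.0418, 0.2403]
orientation: [2.182, 2.258, 0.001]
force: [1.3, -0.9, 0.2]
opening: 0.0005
gripper_force: 0.0
```

```bash
python3 - <<'E'
from m import *
for n in('top','side'): cv2.imwrite(f'pics/{n}8.png',robot.read_camera(n))
print(robot.read_state()['tool_pos'])
for n in('top','side'):
  s=cv2.imread(f'pics/{n}8.png'); h,S,v=hsv(s)
  for c,a,m in blobs(v<45,30):
    p=plane(n,c,.024)
    if .38<p[0]<.7 and -.2<p[1]<.4 and a<200: print(n,c,a,p)
  for c,a,m in blobs(((h<8)|(h>172))&(S>120)&(v>60),40):
    p=plane(n,c,.01)
    if .38<p[0]<.7 and .2<p[1]<.45: print(n,'red',c,a,p, np.array([plane(n,x,.01)[:2] for x in cv2.boxPoints(rect(m))]))
t=cv2.imread('pics/top8.png');s=cv2.imread('pics/side8.png')
a=cv2.resize(t[130:250,120:400],(800,343),interpolation=cv2.INTER_CUBIC);b=cv2.resize(s[130:230,160:400],(600,250),interpolation=cv2.INTER_CUBIC)
c=np.zeros((593,800,3),np.uint8);c[:343]=a;c[343:,:600]=b;cv2.imwrite('pics/c8.png',c)
E
```

```text
[ 0.4594 -0.0447  0.2401]
top [298.1 155.6] 64 [ 0.6476 -0.0967  0.024 ]
top [270.8 157.1] 65 [ 0.6414 -0.0117  0.024 ]
top [244.  158.5] 63 [0.6356 0.072  0.024 ]
top [158.4 167. ] 140 [0.604  0.3403 0.024 ]
top [157.9 191. ] 64 [0.5285 0.3385 0.024 ]
top [205.4 210.9] 61 [0.4696 0.1877 0.024 ]
top red [160.4 188.1] 340 [0.5388 0.3352 0.01  ] [[0.5798 0.3702]
 [0.5809 0.3096]
 [0.5017 0.3062]
 [0.5005 0.3665]]
side [214.8 152.7] 44 [0.6039 0.3439 0.024 ]
side [200.9 160.9] 55 [0.5263 0.3373 0.024 ]
side [212.7 184. ] 63 [0.4681 0.1865 0.024 ]
side red [204.  163.7] 125 [0.5344 0.3293 0.01  ] [[0.5025 0.3645]
 [0.6035 0.3718]
 [0.577  0.3021]
 [0.48   0.2974]]
```

View pics/c8.png

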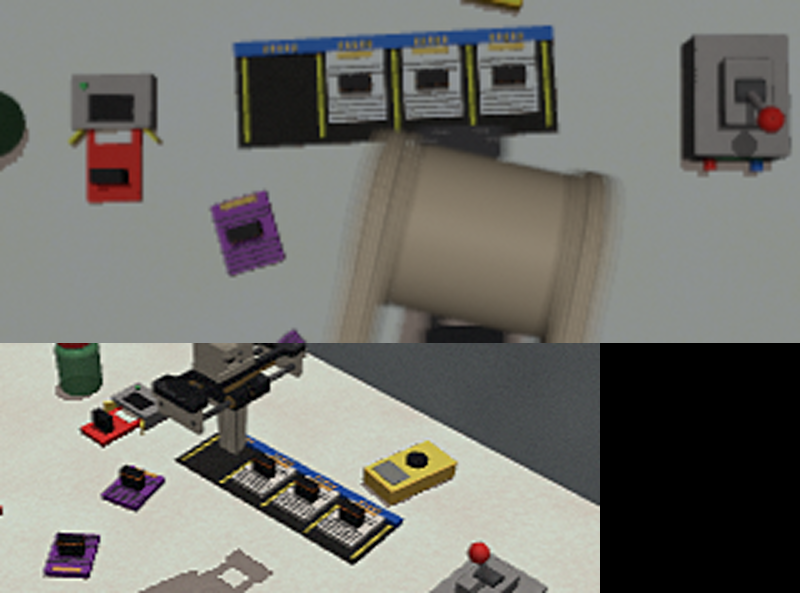

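The key is home (rear edge x≈0.5005), with three units flush in bays 1–3 and bay 4 empty. Now I push the lever over to on.

Emit:
arm_command:
  increments: "1 -45 10 0 0; 1 -90 20 0 0; 1 -135 30 0 0; 1 -180 40 0 0; 1 -225 50 0 0.034"

```text
t: 24.4
tool_pos: [0.5178, -0.2641, 0.2399]
orientation: [2.22, 2.222, 0.001]
force: [0.1, 0.9, -0.4]
opening: 0.0004
gripper_force: 0.0
```

Emit:
arm_command:
  increments: "1 -40 0 0 0; 1 -68 4 0 0; 1 -68 4 35 0; 1 -68 4 70 0; 1 -68 4 70 0"

```text
t: 24.9
tool_pos: [0.5186, -0.3284, 0.1636]
orientation: [-2.214, -2.215, 0.002]
force: [-1.4, 0.3, -0.9]
opening: 0.0004
gripper_force: 0.0
```

Emit:
arm_command:
  increments: "1 -5 15 -4 0; 1 -5 37 -4 0; 1 -5 59 -4 0; 1 -5 81 -4 0; 1 -5 100 -4 0"

```text
t: 25.4
tool_pos: [0.6263, -0.3368, 0.1843]
orientation: [2.21, 2.214, 0.006]
force: [-0.6, -0.4, 2.9]
opening: 0.0001
gripper_force: 1.2
```

Emit:
arm_command:
  increments: "1 0 4 0 0; 1 0 8 0 0; 1 0 11 0 0; 1 0 13 0 0; 1 0 15 0 0"

```text
t: 25.9
tool_pos: [0.6355, -0.3357, 0.173]
orientation: [-2.22, -2.221, 0.001]
force: [-0.2, 0.4, -0.4]
opening: 0.0002
gripper_force: 0.3
```

Emit:
arm_command:
  increments: "1 0 2 0 0; 1 0 4 0 0; 1 0 6 0 0; 1 0 6 0 0"

```text
t: 26.3
tool_pos: [0.6387, -0.3361, 0.1729]
orientation: [-2.218, -2.216, 0.007]
force: [-17.0, 1.3, 5.5]
opening: 0.0006
gripper_force: 9.1
```

```bash
python3 -c "
from m import *
ball('9'); s=robot.read_state(); print(s['tool_pos'],s['force'])"
```

```text
[None, array([368.2, 202.2])] 
[ 0.6387 -0.3361  0.1729] [-17.2129   2.4445   5.7151]
```

Emit:
arm_command:
  increments: "1 0 -8 0 0; 1 0 -30 0 0; 1 0 -45 -30 0; 1 0 -60 -70 0; 1 15 -100 -70 0"

```text
t: 26.9
tool_pos: [0.5453, -0.3237, 0.2511]
orientation: [2.212, 2.213, 0.004]
force: [0.7, -0.3, 1.4]
opening: 0.0007
gripper_force: 0.0
```

Emit:
arm_command:
  increments: "1 20 -45 0 0; 1 40 -90 0 0; 1 60 -110 0 0; 1 80 -110 0 0; 1 80 -110 0 0"

```text
t: 27.4
tool_pos: [0.4319, -0.2396, 0.2443]
orientation: [2.219, 2.222, 0.002]
force: [-0.4, -0.5, 0.8]
opening: 0.0004
gripper_force: 0.0
```

```bash
python3 - <<'E'
from m import *
ball('10')
print(robot.read_state()['tool_pos'])
for n in('top','side'):
  s=cv2.imread(f'pics/{n}10.png'); h,S,v=hsv(s)
  for c,a,m in blobs(v<45,30):
    p=plane(n,c,.024)
    if .38<p[0]<.7 and -.2<p[1]<.4 and a<200: print(n,c,a,p)
t=cv2.imread('pics/top10.png')
cv2.imwrite('pics/c10.png',cv2.resize(t[90:290,100:450],(800,457),interpolation=cv2.INTER_CUBIC))
E
```

```text
[array([388.9, 143.8]), array([366. , 201.3])] (array([ 0.6628, -0.3369,  0.1532]), np.float64(0.0006222588511150703))
[ 0.4324 -0.2412  0.2442]
top [298.1 155.6] 64 [ 0.6476 -0.0967  0.024 ]
top [270.8 157.2] 62 [ 0.6411 -0.0117  0.024 ]
top [244.  158.5] 62 [0.6356 0.072  0.024 ]
top [158.3 167. ] 134 [0.604  0.3406 0.024 ]
top [157.9 191. ] 64 [0.5285 0.3385 0.024 ]
top [205.4 210.8] 58 [0.4699 0.1877 0.024 ]
side [214.8 152.7] 44 [0.6039 0.3439 0.024 ]
side [201.  160.9] 53 [0.5266 0.337  0.024 ]
side [212.8 184. ] 62 [0.4684 0.1862 0.024 ]
side [302.3 199. ] 39 [ 0.6471 -0.1041  0.024 ]
```

View pics/c10.png

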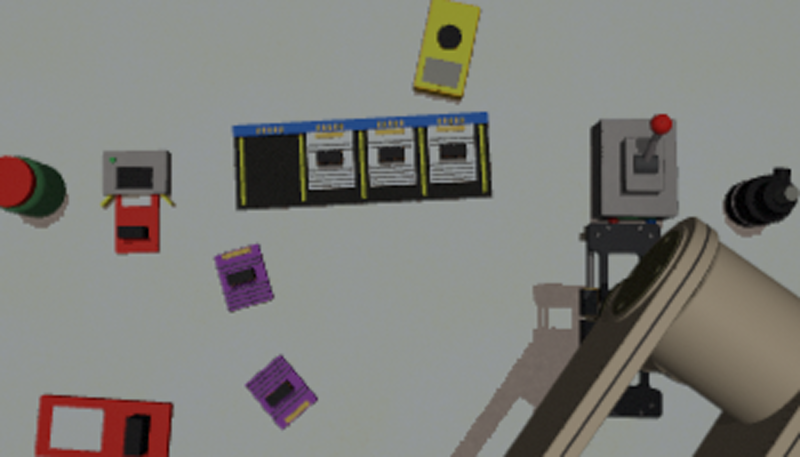

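The ball is at x≈0.663, z≈0.153, which is fully on and 76 mm from its off position. Units and key are in place, and the jar, pump and meter are untouched. Handing in.

```bash
python3 -c "
from plant import robot
print(robot.close_job())"
```

```text
the job is handed in; nothing more can be done
None
```

The job is handed in: power was switched off first, the three units were slid into bays 1–3 against the strip, the key was slid fully home, and the lever was thrown fully on again; the force readings suggest unit 1, and possibly units 2 and 3, may have been very slightly raised while sliding, and the verdict was not shown.

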